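# Wedge the overhanging circuit board

### The job

The circuit board overhangs its jig and must be propped before a connector is pressed into it. By trying them, find the orange wedge that fills the gap under the board's front edge: push it in nose first, flat on the sheet, until it is jammed firmly with its nose at least 15 mm under the board, and leave it so. Leave the other two lying flat in front, clear of the board, and do not disturb the other things on the bench.

Things in the scene. Friction and masses are not known exactly. Their poses are not given: they have to be found in the camera images.
- jig: fixed jig on a brown hardboard sheet (its top 3 mm above the work surface) holding a red-brown circuit board, 320 wide, 170 deep, 6 thick, rigid, level, overhanging towards the robot. Origin on the sheet straight below the middle of the board's front edge; x points in under the board, square to that edge, y along it. The clear height under it differs every time, 11.6 to 23.2 mm, and is not told
- jig_bar (a point): the jig's low aluminium bar with two 60 mm posts (at y +-125 mm) that carries the board: middle of its underside, on the sheet, 145 mm in from the board's front edge. Under the board all is free for 120 mm from the edge; parts on the board rise at most 30 mm above it
- wedge_a_nose (a point): wedge a, orange plastic, one of three alike, 137 long, 66 wide, flat underside, 120 to 200 g. The top rises 6 mm from the nose over 75 mm of ramp; then 12 mm level, then a 50 mm loop. Thickness at nose and ramp end: one 10 and 16, one 14 and 20, one 18 and 24 mm; unmarked, which is which is not told. Point: under the middle of the nose edge, on the underside; x from loop to nose, z up
- wedge_a_loop (a point): wedge a: middle of the finger opening in its loop, at the level of the underside, 107 mm behind the nose; axes as at the nose. The opening goes right through, 40 mm long (x), 50 mm wide; side bars 8 mm, rear bar 10 mm, all as high as the ramp's thick end. Closed fingers put down in it can push or pull the wedge
- wedge_b_nose (a point): wedge b, orange plastic, one of three alike, 137 long, 66 wide, flat underside, 120 to 200 g. The top rises 6 mm from the nose over 75 mm of ramp; then 12 mm level, then a 50 mm loop. Thickness at nose and ramp end: one 10 and 16, one 14 and 20, one 18 and 24 mm; unmarked, which is which is not told. Point: under the middle of the nose edge, on the underside; x from loop to nose, z up
- wedge_b_loop (a point): wedge b: middle of the finger opening in its loop, at the level of the underside, 107 mm behind the nose; axes as at the nose. The opening goes right through, 40 mm long (x), 50 mm wide; side bars 8 mm, rear bar 10 mm, all as high as the ramp's thick end. Closed fingers put down in it can push or pull the wedge
- wedge_c_nose (a point): wedge c, orange plastic, one of three alike, 137 long, 66 wide, flat underside, 120 to 200 g. The top rises 6 mm from the nose over 75 mm of ramp; then 12 mm level, then a 50 mm loop. Thickness at nose and ramp end: one 10 and 16, one 14 and 20, one 18 and 24 mm; unmarked, which is which is not told. Point: under the middle of the nose edge, on the underside; x from loop to nose, z up
- wedge_c_loop (a point): wedge c: middle of the finger opening in its loop, at the level of the underside, 107 mm behind the nose; axes as at the nose. The opening goes right through, 40 mm long (x), 50 mm wide; side bars 8 mm, rear bar 10 mm, all as high as the ramp's thick end. Closed fingers put down in it can push or pull the wedge
- motor: small steel motor standing upright, 36 mm across, 46 mm high; bystander; origin under its centre
- module: green radio circuit module lying flat, 100 x 75 mm, 20 mm high; bystander; origin under its centre
- iron: cold soldering iron, yellow and red handle, lying, 240 mm long; bystander; origin under it, 100 mm from the handle's end
- spool: blue reel, 56 mm across, 36 mm high, standing on its flange; bystander; origin under its centre
- screwdriver: screwdriver lying, 180 mm long; bystander; origin under its middle
- flux: small bottle, 40 mm across, 70 mm high; bystander; origin under its centre

How it is judged:
By the outcome, as a careful person would: the job done as asked, in the order asked, and still so for the second after the job is handed in, with the robot touching nothing.
It also fails if it takes over 58 s, if anything falls off the work surface, if the arm or the gripper's body presses on something with over 40 N, if the wrist force passes 120 N, or if a joint passes its speed limit or range.

### The arm

A 7-joint arm with a two-finger parallel gripper is mounted at the origin on the work surface. World frame = base frame: x ahead of the robot, y to its left, z up, the work surface at z = 0. Lengths are in m, angles in rad, forces in N, time in s.
With the tool pointing down it reaches from about 0.425 to 0.925 m from the base axis. Payload 6.8 kg.
Tool frame: the origin (TCP) lies at the centre of the arm's flange, where the gripper is bolted on; the fingertips stand 182 mm ahead of it and the grasp point (between the pads) lies 163 mm ahead of it (bot.tcp_to_tips is the distance from the TCP to the fingertips, in m); z points along the fingers, y is the direction in which the jaws open and shut (so a half turn about z gives the same grasp; the last joint's range is limited). The gripper opens to 88 mm and grips with 3 to 60 N. Pads are 20 mm wide; open, the fingers measure 115 mm over their backs; the gripper's body (75 mm by 178 mm) begins 61 mm behind the grasp point.
Start: joints at [-1.281, 0.477, 0.022, 1.555, -0.011, 1.109, -0.083], TCP at [0.261, 0.622, 0.405] pointing down, gripper open.
Joint ranges: [-2.96, 2.96], [-0.34, 2.1], [-1.41, 1.46], [0.24, 2.44], [-1.37, 4.51], [0.17, 1.92], [-2.96, 2.96]. Speed limits (rad/s): [2.39, 2.39, 3.14, 3.14, 3.14, 3.14, 3.14].

### API

Orientations are given as a rotation vector (axis times angle).
In Python, from bench import bot gives the robot as it stands.
- The arm moves only by the tool jog_arm, never from a script. Its argument "increments" is one flat list of numbers, 7 for each row, row after row: the finger opening in cm, from 0 to 8.78, then the shift along the world's x, y, z in cm, then the turn, a rotation vector about the world's x, y, z in degrees. A call has 1 to 8 rows; each row shifts and turns the commanded pose from where the row before left it; what a row does not reach is not made up. A row lasts 1/8 s, in which the tool goes at most 62.5 mm and 10.7 degrees, less where a joint would pass 70% of its speed; a pose out of reach is approached as far as the arm can. A call is refused whole if a number of a shift passes 6.25 or a number of a turn 10.7, either way. A call with a gripper value outside its range is refused whole. The fingers move at their own pace and stop on an object; the grip force is fixed at half the most. Time passes only in rows, so rows that do not move let the fingers close. It gives the time, the measured TCP pose, the force and the opening at its end, in the units of the state.
- bot.sense(): the state, without advancing time (a new reading comes with each control period).
- bot.capture(name): name is "scene" or "top"; returns the picture (420x560x3 uint8, red, green, blue); there is no depth.
- bot.camera_params(name): a dict with "K" (3x3 intrinsics, pixels), "R" (3x3) and "t" (3): a world point X has camera coordinates R X + t. Camera axes: x right, y down, z forward; pixel columns grow to the right and rows downward; lengths in m; the calibration is good to about 2 mm. A picture is of the moment at which its call begins. camera_params takes no time and is no camera call.
- bot.finish_job(): hands the job in, once; it reports no verdict.
Trained networks look in the newest picture that a camera, given by its name, has taken for a name from the list of things; names that differ only in an ending like _2 or _b are one class to them, and where a whole thing is asked for, a point or a joint stands for the part that bears it (a point fixed in the world has none). Each returns a list of dicts, best first, with "confidence" (0 to 1); they miss things now and then, are a little off and sometimes report something else, mostly with a low value. They report only what shows in the picture. A call takes as long as a camera call.
- bot.cut_out(camera, query): "pixels" (420x560 bool, what is visible of it).
- bot.spot_point(camera, query): "xyz" ([x, y, z] in m, in world coordinates, good to about 4 mm: a listed point, or the origin of a listed thing).
The state is a dict: "time": time; "joints": joint angles; "qvel": joint speeds; "joint_efforts": joint torques, N m; "tcp_pos": TCP position; "orientation": TCP orientation; "wrist_force": force on the tool from outside, world axes, zero at the start; "moment": the same for the moment, N m; "finger_gap": opening from 0.0 (shut) to 1.0 (fully open).
Only numpy, scipy, OpenCV 4.12 (cv2) and the standard library are available. Lean on these libraries where they do the work, as an engineer would, in place of code of your own. Each camera call takes 0.05 s, during which the arm holds its last target.

## Working session

There is one attempt and no reset: what is moved stays moved. The work goes in short steps, Python scripts to look and compute and a tool call to move; the robot and the scene stay as the last step left them, time stands still between calls to the robot, and variables do not carry over. Pictures are saved under pics/ and viewed, and the job is handed in when it is done.

Besides the shell and the picture viewer there is one more tool, called after "Request:" as name(argument=value, ...) on one line, values as JSON. jog_arm: Moves the arm, as the interface text tells. Its arguments: {"type":"object","properties":{"increments":{"type":"array"}},"required":["increments"]}

```bash
ls; mkdir -p pics
python3 - <<'E'
from bench import bot
import cv2
for n in ("scene","top"):
    im=bot.capture(n); cv2.imwrite(f"pics/{n}0.png",im[:,:,::-1])
for q in ["jig","jig_bar","wedge_a_nose","wedge_a_loop"]:
    for d in bot.spot_point("top",q)[:5]: print(q,d["xyz"],d["confidence"])
s=bot.sense();print(s)
E
```

```text
pics
jig [0.6798, 0.3378, 0.0045] 0.58
wedge_a_nose [0.6106, 0.0315, 0.0008] 0.6
{'time': 0.3, 'joints': array([-1.28110728,  0.47727628,  0.02236564,  1.55571996, -0.01148993,
        1.10929426, -0.0831026 ]), 'qvel': array([ 0.00057728, -0.00061098,  0.00056526, -0.00260518, -0.00071453,
        0.00014043, -0.00203476]), 'joint_efforts': array([-1.06328152e-03, -5.82101977e+01,  1.53136387e+00, -2.72424084e+01,
       -5.43518853e-02,  1.38294487e-02,  1.03741570e-04]), 'tcp_pos': array([0.26144261, 0.62223602, 0.40434252]), 'orientation': array([-6.20706346e-01, -3.07958452e+00,  8.86444059e-04]), 'wrist_force': array([ 0.02587253,  0.79431623, -0.70246314]), 'moment': array([0.01010703, 0.03614856, 0.03514273]), 'finger_gap': 1.0078884356517361}
```

View pics/top0.png

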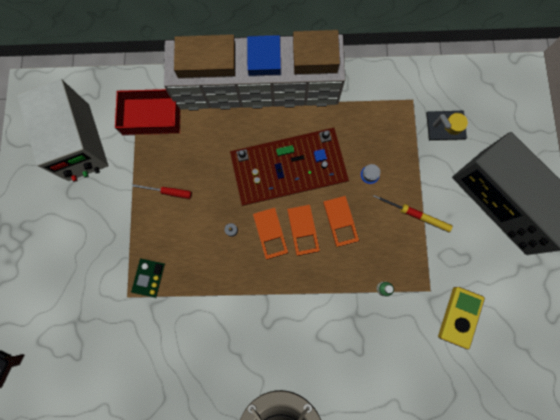

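View pics/scene0.png

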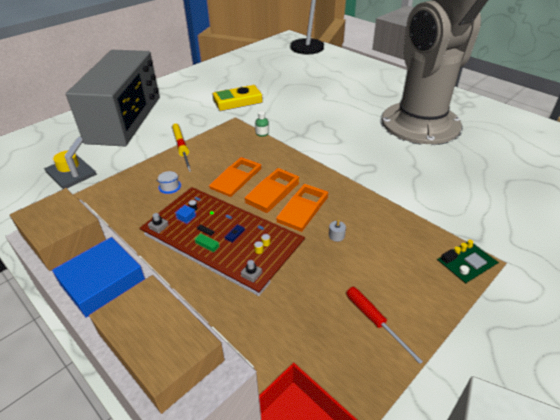

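The top view shows the board's front edge running from about (242,203) to (348,181). The three wedges are at about (270,232), (303,229) and (341,221), noses towards the board. The spool is at (371,172) and the motor at (231,230). Next I'll measure them accurately.

```bash
cat > h.py <<'E'
from bench import bot
import cv2, numpy as np
def params(n):
    p=bot.camera_params(n); return np.array(p["K"]),np.array(p["R"]),np.array(p["t"])
def ray(n,uv,z):
    K,R,t=params(n); uv=np.atleast_2d(uv).astype(float)
    d=(R.T@np.linalg.inv(K)@np.c_[uv,np.ones(len(uv))].T).T; c=-R.T@t
    return c+d*((z-c[2])/d[:,2])[:,None]
def proj(n,X):
    K,R,t=params(n); x=(K@(R@np.atleast_2d(X).T+t[:,None])).T
    return x[:,:2]/x[:,2:]
def orange(im):
    h=cv2.cvtColor(im,cv2.COLOR_RGB2HSV)
    return ((h[...,0]>=4)&(h[...,0]<=14)&(h[...,1]>200)&(h[...,2]>140)).astype(np.uint8)
def wedges(n,im,z=0.02):
    m=orange(im); c,_=cv2.findContours(m,cv2.RETR_EXTERNAL,cv2.CHAIN_APPROX_NONE)
    return [k for k in c if cv2.contourArea(k)>250]
E
python3 - <<'E'
from h import *
for n in ("top","scene"):
    im=cv2.imread(f"pics/{n}0.png")[:,:,::-1].copy()
    K,R,t=params(n); print(n,"cam",(-R.T@t).round(3),K[0,0])
    for c in wedges(n,im):
        r=cv2.boxPoints(cv2.minAreaRect(c)); print(cv2.contourArea(c), r.round(1).tolist()); print(ray(n,r,0.02).round(3).tolist())
for n in ("top","scene"):
  for q in ["jig","jig_bar","wedge_a_nose","wedge_b_nose","wedge_a_loop","motor","spool"]:
    for d in bot.spot_point(n,q)[:5]: print(n,q,np.round(d["xyz"],4),d["confidence"])
a=cv2.imread("pics/top0.png")[120:270,220:390]; cv2.imwrite("pics/topz.png",cv2.resize(a,None,fx=4.7,fy=3.9,interpolation=cv2.INTER_CUBIC))
a=cv2.imread("pics/scene0.png")[140:300,130:350]; cv2.imwrite("pics/scenez.png",cv2.resize(a,None,fx=3.6,fy=3.6,interpolation=cv2.INTER_CUBIC))
E
```

```text
top cam [ 0.39  -0.023  1.161] 401.38844468608954
949.0 [[252.6999969482422, 213.89999389648438], [274.0, 207.5], [287.20001220703125, 251.8000030517578], [266.0, 258.20001220703125]]
[[0.6, 0.066, 0.02], [0.618, 0.004, 0.02], [0.489, -0.031, 0.02], [0.472, 0.03, 0.02]]
968.5 [[287.3999938964844, 208.89999389648438], [309.29998779296875, 204.5], [318.5, 250.3000030517578], [296.5, 254.6999969482422]]
[[0.613, -0.034, 0.02], [0.624, -0.098, 0.02], [0.491, -0.119, 0.02], [0.48, -0.057, 0.02]]
954.0 [[323.6000061035156, 201.60000610351562], [344.79998779296875, 195.3000030517578], [358.1000061035156, 239.8000030517578], [336.79998779296875, 246.10000610351562]]
[[0.632, -0.14, 0.02], [0.649, -0.202, 0.02], [0.518, -0.233, 0.02], [0.502, -0.172, 0.02]]
scene cam [1.119 0.532 0.686] 437.5504555988159
1278.0 [[274.1000061035156, 219.8000030517578], [306.6000061035156, 176.5], [329.70001220703125, 193.8000030517578], [297.20001220703125, 237.10000610351562]]
[[0.629, 0.009, 0.02], [0.46, -0.047, 0.02], [0.472, 0.038, 0.02], [0.632, 0.083, 0.02]]
1234.5 [[242.5, 199.5], [281.5, 160.5], [301.
[... 315 characters left out ...]
.485, -0.245, 0.02], [0.509, -0.156, 0.02], [0.67, -0.117, 0.02]]
top jig [0.6798 0.3378 0.0045] 0.58
top wedge_a_nose [0.6106 0.0315 0.0008] 0.6
top wedge_b_nose [ 0.6441 -0.1739  0.0023] 0.8
top motor [0.5542 0.1254 0.0018] 0.71
top motor [0.6124 0.0316 0.0039] 0.4
top spool [ 7.143e-01 -2.848e-01  5.000e-04] 0.55
scene jig [ 0.514  -0.0856  0.0046] 0.23
scene jig_bar [ 0.7959 -0.0303  0.0044] 0.61
scene wedge_a_nose [6.065e-01 3.700e-02 2.000e-04] 0.62
scene wedge_b_nose [ 0.5133 -0.087   0.0057] 0.2
scene wedge_a_loop [0.5069 0.0052 0.0043] 0.57
scene wedge_a_loop [ 0.3822 -0.2956  0.0017] 0.17
scene motor [ 0.5568  0.1297 -0.0013] 0.59
scene spool [ 7.119e-01 -2.799e-01 -1.000e-04] 0.75
```

View pics/topz.png

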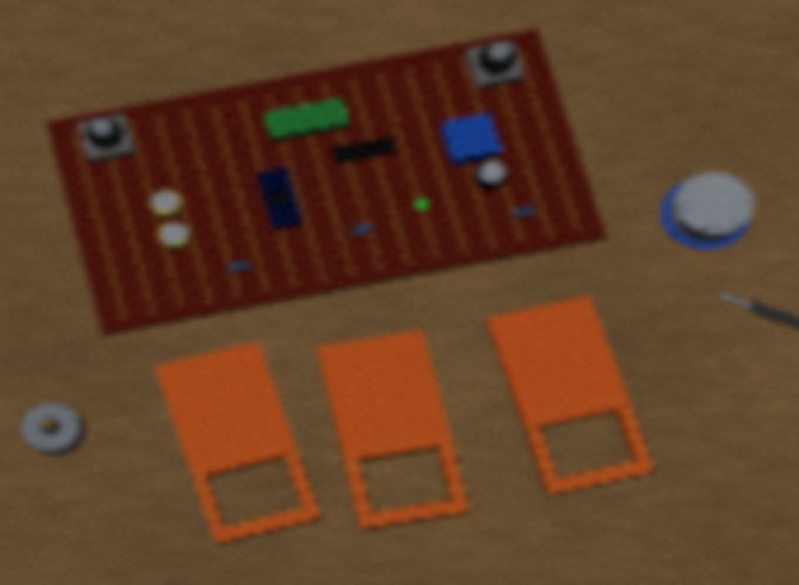

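View pics/scenez.png

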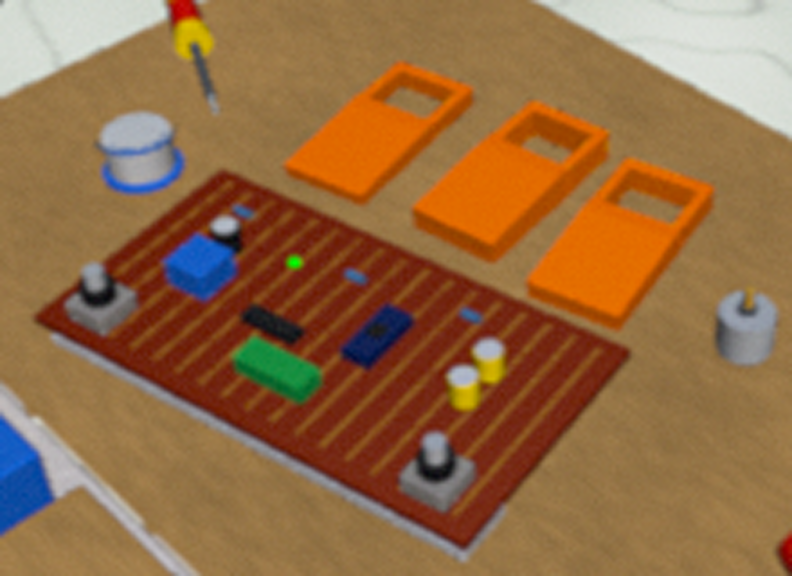

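```bash
cat > fit.py <<'E'
from h import *
from scipy.optimize import minimize
S=6
def faces(T0):
    T1=T0+.006;w=.033
    def V(x,y,z): return (x,y,z)
    F=[]
    F.append([V(0,-w,T0),V(0,w,T0),V(-.075,w,T1),V(-.075,-w,T1)])
    F.append([V(-.075,-w,T1),V(-.075,w,T1),V(-.087,w,T1),V(-.087,-w,T1)])
    for y in(-1,1): F.append([V(-.087,y*w,T1),V(-.137,y*w,T1),V(-.137,y*.025,T1),V(-.087,y*.025,T1)])
    F.append([V(-.127,-w,T1),V(-.127,w,T1),V(-.137,w,T1),V(-.137,-w,T1)])
    F.append([V(0,-w,0),V(0,w,0),V(0,w,T0),V(0,-w,T0)])
    for x in(-.087,-.127,-.137):
        k=w if x==-.137 else .025
        F.append([V(x,-k,0),V(x,k,0),V(x,k,T1),V(x,-k,T1)])
    for y in(-w,w): F.append([V(0,y,0),V(0,y,T0),V(-.075,y,T1),V(-.137,y,T1),V(-.137,y,0)])
    for y in(-.025,.025): F.append([V(-.087,y,0),V(-.087,y,T1),V(-.127,y,T1),V(-.127,y,0)])
    return F
def boardfaces():
    q=[]
    for z in(0,.006): q.append([(0,-.16,z),(0,.16,z),(.17,.16,z),(.17,-.16,z)])
    for x in (0,.17): q.append([(x,-.16,0),(x,.16,0),(x,.16,.006),(x,-.16,.006)])
    for y in(-.16,.16): q.append([(0,y,0),(.17,y,0),(.17,y,.006),(0,y,.006)])
    return q
def world(F,x,y,a,z):
    R=np.array([[np.cos(a),-np.sin(a),0],[np.sin(a),np.cos(a),0],[0,0,1]])
    return [np.array(f)@R.T+[x,y,z] for f in F]
def render(n,W,box):
    x0,y0,x1,y1=box; im=np.zeros(((y1-y0)*S,(x1-x0)*S),np.uint8)
    for f in W:
        p=((proj(n,f)+.5-[x0,y0])*S-.5)
        cv2.fillPoly(im,[np.round(p*16).astype(np.int32)],255,shift=4)
    return cv2.resize(im,(x1-x0,y1-y0),interpolation=cv2.INTER_AREA)/255.
def colour(im,kind):
    im=cv2.GaussianBlur(im,(3,3),0) if 0 else im
    f=im.astype(float); r,g,b=f[...,0],f[...,1],f[...,2]
    return f
def fitw(ims,x,y,a,T):
    """ims: dict name->soft mask"""
    def cost(p):
        c=0
        W=world(faces(p[3]),p[0],p[1],p[2],.003)
        for n,m in ims.items():
            q=proj(n,np.concatenate(world(faces(T),x,y,a,.003)))
            b=(int(q[:,0].min())-7,int(q[:,1].min())-7,int(q[:,0].max())+8,int(q[:,1].max())+8)
            r=cv2.GaussianBlur(render(n,W,b),(0,0),.9)
            mm=cv2.GaussianBlur(m[b[1]:b[3],b[0]:b[2]],(0,0),.5)
            c+=((r-mm)**2).sum()
        return c
    s0=np.array([[x,y,a,T]]); st=[.004,.004,.04,.003]
    sim=np.vstack([s0]+[s0+np.eye(4)[i]*st[i] for i in range(4)])
    best=minimize(cost,s0[0],method="Nelder-Mead",options=dict(initial_simplex=sim,xatol=1e-5,fatol=1e-3,maxiter=400))
    return best.x,best.fun
def softorange(im):
    m=orange(im).astype(float)
    # soft by saturation of orange-ness: r-b
    f=im.astype(float); s=f[...,0]-f[...,2]
    hi=np.median(s[m>0]); 
    n=cv2.dilate(m.astype(np.uint8),np.ones((9,9)))
    bg=np.median(s[(n>0)&(m==0)&(s<110)]); 
    return np.clip((s-bg)/(hi-bg),0,1)*n
E
python3 - <<'E'
from fit import *
ims={n:cv2.imread(f"pics/{n}0.png")[:,:,::-1].copy() for n in("top","scene")}
M={n:softorange(i) for n,i in ims.items()}
for g in [(.609,.035,.27),(.618,-.066,.18),(.64,-.171,.27)]:
  for T in (.010,.014,.018):
    print(g,T,*[ (v.round(4) if i==0 else round(v,2)) for i,v in enumerate(fitw(M,*g,T))])
  for n in M: print(n,fitw({n:M[n]},*g,.014))
E
```

```text
(0.609, 0.035, 0.27) 0.01 [0.6109 0.0342 0.2604 0.0124] 673.58Traceback (most recent call last):
  File "<stdin>", line 6, in <module>
  File "fit.py", line 52, in fitw
    best=minimize(cost,s0[0],method="Nelder-Mead",options=dict(initial_simplex=sim,xatol=1e-5,fatol=1e-3,maxiter=400))
    res = _minimize_neldermead(fun, x0, args, callback, bounds=bounds,
                               **options)
    fsim[k] = func(sim[k])
              ~~~~^^^^^^^^
    fx = function(np.copy(x), *(wrapper_args + args))
  File "fit.py", line 46, in cost
    r=cv2.GaussianBlur(render(n,W,b),(0,0),.9)
                       ~~~~~~^^^^^^^
  File "fit.py", line 31, in render
    p=((proj(n,f)+.5-[x0,y0])*S-.5)
        ~~~~^^^^^
  File "h.py", line 10, in proj
    K,R,t=params(n); x=(K@(R@np.atleast_2d(X).T+t[:,None])).T
          ~~~~~~^^^
  File "h.py", line 4, in params
    p=bot.camera_params(n); return np.array(p["K"]),np.array(p["R"]),np.array(p["t"])
ValueError: time passes only in moves, steps and waits
```

```bash
python3 - <<'E'
from bench import bot
import pickle,numpy as np
pickle.dump({n:tuple(np.array(bot.camera_params(n)[k]) for k in("K","R","t")) for n in("top","scene")},open("cam.pkl","wb"))
print(bot.sense()["time"])
E
sed -i 's/^from bench import bot$/import pickle\nCAM=pickle.load(open("cam.pkl","rb"))/; s/^    p=bot.camera_params.*/    return CAM[n]/' h.py
cat >> fit.py <<'E'
def own(m,n,x,y,a):
    q=proj(n,np.concatenate(world(faces(.014),x,y,a,.003))).astype(np.float32)
    h=cv2.convexHull(q); k=np.zeros(m.shape,np.uint8); cv2.fillConvexPoly(k,np.round(h).astype(int),1)
    lab=cv2.connectedComponents((m>.5).astype(np.uint8))[1]
    l=np.bincount(lab[(k>0)&(lab>0)]).argmax()
    return m*cv2.dilate((lab==l).astype(np.uint8),np.ones((3,3)))
E
python3 - <<'E'
from fit import *
ims={n:cv2.imread(f"pics/{n}0.png")[:,:,::-1].copy() for n in("top","scene")}
for n,i in ims.items():
    m=softorange(i); cv2.imwrite(f"pics/m_{n}.png",(m*255).astype(np.uint8))
M={n:softorange(i) for n,i in ims.items()}
for g in [(.609,.035,.27),(.618,-.066,.18),(.64,-.171,.27)]:
  O={n:own(M[n],n,*g) for n in M}
  for T in (.010,.018):
    print(g,T,*[ (v.round(4) if i==0 else round(v,2)) for i,v in enumerate(fitw(O,*g,T))])
  for n in M: print(n,fitw({n:O[n]},*g,.014))
E
```

```text
1.0
(0.609, 0.035, 0.27) 0.01 [0.6107 0.0342 0.261  0.0125] 74.32
(0.609, 0.035, 0.27) 0.018 [0.6107 0.0349 0.2701 0.0126] 72.25
top (array([0.61187951, 0.03532001, 0.26107807, 0.01463131]), np.float64(7.379877272758983))
scene (array([0.60661663, 0.03512048, 0.30166874, 0.0107502 ]), np.float64(38.95790357863375))
(0.618, -0.066, 0.18) 0.01 [ 0.6188 -0.067   0.1707  0.0159] 92.29
(0.618, -0.066, 0.18) 0.018 [ 0.6189 -0.0663  0.1746  0.0168] 92.87
top (array([ 0.62029661, -0.06548021,  0.17191258,  0.01536879]), np.float64(7.520489099593635))
scene (array([ 0.61372698, -0.07131148,  0.16869885,  0.01123707]), np.float64(44.144234925217376))
(0.64, -0.171, 0.27) 0.01 [ 0.6424 -0.171   0.2467  0.0089] 57.56
(0.64, -0.171, 0.27) 0.018 [ 0.6434 -0.1726  0.2196  0.0086] 62.19
top (array([ 0.64284912, -0.16991885,  0.24963829,  0.01371825]), np.float64(17.009531546127434))
scene (array([ 0.63827256, -0.17675915,  0.23786829,  0.00410517]), np.float64(13.46071532629489))
```

Run:
```python
from fit import *
from scipy.optimize import least_squares
# order: front-left(+y), front-right, back-right, back-left
T=np.array([[241.9,205.4],[348.9,181.5],[334.5,127.7],[230.2,151.3]])-.5
Sx=np.array([[304.4,237.8],[191.7,187.2],[140.6,228.9],[259.2,290.5]])-.5
L=np.array([(0,.16,0),(0,-.16,0),(.17,-.16,0),(.17,.16,0)])
def W(p): return world([L],p[0],p[1],p[2],p[3])[0]
def f(p,w=(1,1)): return np.r_[(w[0]*(proj("top",W(p))-T)).ravel(),(w[1]*(proj("scene",W(p))-Sx)).ravel()]
for w in((1,1),(1,0),(0,1)):
    r=least_squares(f,[.68,-.05,.2,.03],args=(w,)); print(w,r.x.round(4),"gap",r.x[3]*1e3-9,r.fun.round(1))
```

```text
(1, 1) [ 0.6574 -0.0585  0.2076  0.0254] gap 16.432412305938396 [ 0.1  0.8  0.4 -0.1  0.   0.1 -0.1  0.4  1.  -0.3  0.2 -0.1 -1.3 -0.7
 -0.2  1.3]
(1, 0) [ 0.6592 -0.0579  0.2025  0.0221] gap 13.097484639934784 [-0.   0.1  0.  -0.2 -0.   0.2  0.  -0.1  0.   0.   0.   0.  -0.   0.
 -0.   0. ]
(0, 1) [ 0.6522 -0.0663  0.2134  0.0165] gap 7.473468408258743 [ 0.   0.   0.   0.   0.   0.   0.   0.   0.  -0.6  0.3  0.6 -0.2 -0.3
 -0.1  0.3]
```

Request:
jog_arm(increments=[1.2,1.6,-3.8,0,0,0,2.3,1.2,1.6,-3.8,0,0,0,2.3,1.2,1.6,-3.8,0,0,0,2.3,1.2,1.6,-3.8,0,0,0,2.3,1.2,1.6,-3.8,0,0,0,2.3,1.2,1.6,-3.8,0,0,0,2.3,1.2,1.6,-3.8,0,0,0,2.3,1.2,1.6,-3.8,0,0,0,2.3])

```text
time: 2.0
tcp_pos: [0.3899, 0.317, 0.4049]
orientation: [0.118, 3.139, 0.001]
wrist_force: [0.2, 1.2, -0.2]
finger_gap: 0.149
```

Request:
jog_arm(increments=[1.2,1.6,-3.8,0,0,0,2.3,1.2,1.6,-3.8,0,0,0,2.3,1.2,1.6,-3.8,0,0,0,2.3,1.2,1.6,-3.8,0,0,0,2.3,1.2,1.6,-3.8,0,0,0,2.3,1.2,1.6,-3.8,0,0,0,2.3,1.2,1.6,-3.8,0,0,0,2.3,1.2,0,0,0,0,0,0])

```text
time: 3.0
tcp_pos: [0.5022, 0.0491, 0.4049]
orientation: [-0.311, 3.125, -0.002]
wrist_force: [-0.5, 1.1, 0.2]
finger_gap: 0.136
```

Request:
jog_arm(increments=[1.2,0.6,-4.2,0,0,0,0.3,1.2,0,0,-6,0,0,0,1.2,0,0,-6,0,0,0,1.2,0,0,-5,0,0,0,1.2,0,0,0,0,0,0])

```text
time: 3.62
tcp_pos: [0.5058, 0.0113, 0.2319]
orientation: [0.329, -3.117, -0.0]
wrist_force: [-0.3, 0.3, 1.0]
finger_gap: 0.138
```

```bash
cat > snap.py <<'E'
import sys
from bench import bot
from h import *
tag=sys.argv[1]; cs=sys.argv[2:] or ["scene","top"]
boxes={"top":(200,120,400,270),"scene":(130,120,350,285)}
for n in cs:
    im=bot.capture(n); cv2.imwrite(f"pics/{n}{tag}.png",im[:,:,::-1])
    x0,y0,x1,y1=boxes[n]; a=im[y0:y1,x0:x1,::-1]; cv2.imwrite(f"pics/{n}{tag}z.png",cv2.resize(a,None,fx=3.6,fy=3.6,interpolation=cv2.INTER_CUBIC))
s=bot.sense(); print(s["time"],s["tcp_pos"].round(4),s["orientation"].round(3),s["wrist_force"].round(1),s["finger_gap"])
E
python3 snap.py 1 scene
```

```text
3.675 [0.5071 0.0111 0.2342] [ 0.329 -3.121 -0.   ] [ 0.2  0.2 -0.4] 0.13724785680270363
```

View pics/scene1z.png

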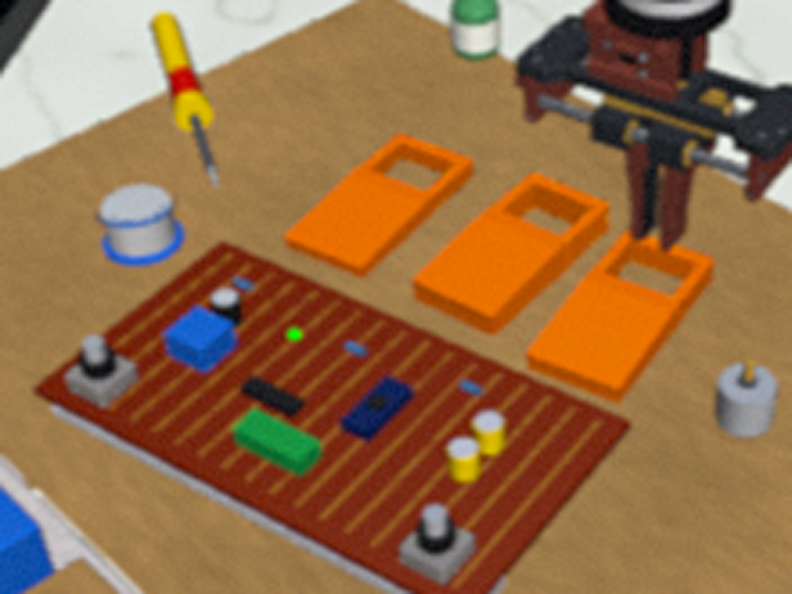

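Run:
```python
from h import *
for X in [(.507,.011,.052),(.507,.011,.023),(.5087,.0073,.023)]:
    print(X,((proj("scene",X)+.5-[130,120])*3.6).round(0))
x,y=np.array([655,275])/3.6+[130,120]; print(ray("scene",[x-.5,y-.5],.015))
```

```text
(0.507, 0.011, 0.052) [[657. 235.]]
(0.507, 0.011, 0.023) [[655. 270.]]
(0.5087, 0.0073, 0.023) [[649. 268.]]
[[0.50378444 0.00850386 0.015     ]]
```

Request:
jog_arm(increments=[1.2,0,-0.2,-2,0,0,0,1.2,0,0,-2.2,0,0,0,1.2,0,0,0,0,0,0])

```text
time: 4.05
tcp_pos: [0.5081, 0.0088, 0.1941]
orientation: [-0.329, 3.123, 0.001]
wrist_force: [0.5, -0.0, -0.6]
finger_gap: 0.136
```

Request:
jog_arm(increments=[1.2,0.5,0.1,0,0,0,0,1.2,0.5,0.1,0,0,0,0,1.2,0.5,0.1,0,0,0,0,1.2,0.5,0.1,0,0,0,0,1.2,0.5,0.1,0,0,0,0])

```text
time: 4.68
tcp_pos: [0.5327, 0.0133, 0.1927]
orientation: [0.328, -3.124, 0.0]
wrist_force: [-2.7, 0.4, 1.0]
finger_gap: 0.134
```

Request:
jog_arm(increments=[1.2,0.5,0.1,0,0,0,0,1.2,0.5,0.1,0,0,0,0,1.2,0.5,0.1,0,0,0,0])

```text
time: 5.05
tcp_pos: [0.548, 0.0164, 0.1926]
orientation: [-0.328, 3.124, -0.0]
wrist_force: [-0.1, 0.9, -0.9]
finger_gap: 0.136
```

Request:
jog_arm(increments=[1.2,0.4,0.1,0,0,0,0,1.2,0.4,0.1,0,0,0,0])

```text
time: 5.3
tcp_pos: [0.5556, 0.0183, 0.1926]
orientation: [0.328, -3.124, -0.0]
wrist_force: [-2.0, -0.4, 0.8]
finger_gap: 0.139
```

```bash
python3 snap.py 2 scene
```

```text
5.35 [0.5562 0.0185 0.1927] [-0.329  3.124  0.   ] [ 0.5 -0.3 -0.4] 0.13641857491739864
```

View pics/scene2z.png

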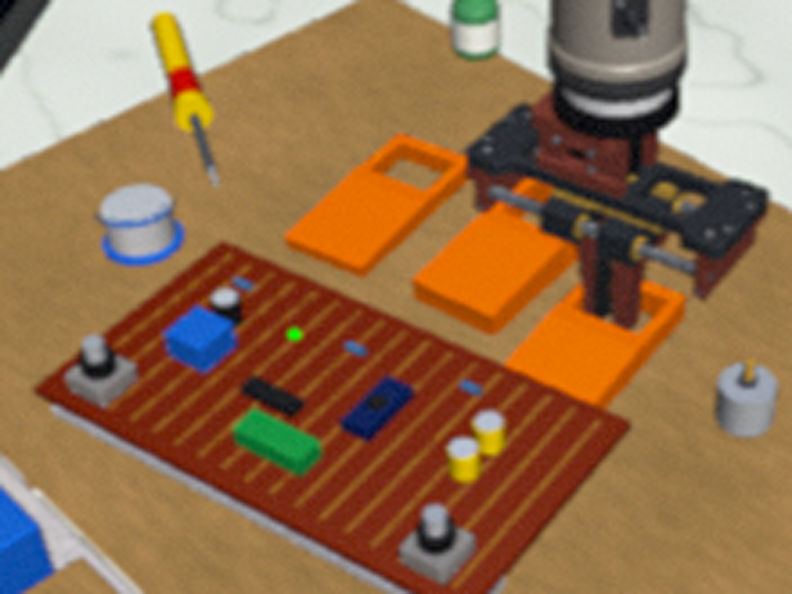

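Wedge A's nose has reached or gone just under the board edge (around (555,380)), and there's little force so far. I'll keep pushing.

Request:
jog_arm(increments=[1.2,0.4,0.1,0,0,0,0,1.2,0.4,0.1,0,0,0,0])

```text
time: 5.6
tcp_pos: [0.5638, 0.0204, 0.1927]
orientation: [-0.329, 3.124, 0.0]
wrist_force: [-0.6, 0.6, -0.2]
finger_gap: 0.135
```

Request:
jog_arm(increments=[1.2,0.4,0.1,0,0,0,0,1.2,0.4,0.1,0,0,0,0])

```text
time: 5.85
tcp_pos: [0.5717, 0.0223, 0.1927]
orientation: [0.329, -3.124, -0.0]
wrist_force: [-1.6, -0.7, 1.6]
finger_gap: 0.135
```

Request:
jog_arm(increments=[1.2,0.4,0.1,0,0,0,0,1.2,0.4,0.1,0,0,0,0])

```text
time: 6.1
tcp_pos: [0.5797, 0.0243, 0.1927]
orientation: [0.328, -3.124, 0.0]
wrist_force: [-1.9, 0.4, 1.1]
finger_gap: 0.14
```

Request:
jog_arm(increments=[1.2,0.4,0.1,0,0,0,0,1.2,0.4,0.1,0,0,0,0])

```text
time: 6.35
tcp_pos: [0.5877, 0.0264, 0.1927]
orientation: [0.329, -3.124, -0.0]
wrist_force: [-3.0, -0.7, 2.2]
finger_gap: 0.136
```

Request:
jog_arm(increments=[1.2,0.4,0.1,0,0,0,0,1.2,0.4,0.1,0,0,0,0])

```text
time: 6.6
tcp_pos: [0.5957, 0.0284, 0.1927]
orientation: [0.328, -3.124, -0.0]
wrist_force: [-2.1, -0.3, 0.5]
finger_gap: 0.138
```

Request:
jog_arm(increments=[1.2,0.4,0.1,0,0,0,0,1.2,0.4,0.1,0,0,0,0])

```text
time: 6.85
tcp_pos: [0.5997, 0.029, 0.1918]
orientation: [0.326, -3.111, 0.0]
wrist_force: [-22.6, -3.6, 19.1]
finger_gap: 0.14
```

Request:
jog_arm(increments=[1.2,0.4,0.1,0,0,0,0,1.2,0.4,0.1,0,0,0,0])

```text
time: 7.1
tcp_pos: [0.6029, 0.0294, 0.1909]
orientation: [0.322, -3.097, 0.0]
wrist_force: [-41.0, -7.8, 35.0]
finger_gap: 0.137
```

Request:
jog_arm(increments=[1.2,0.4,0.1,0,0,0,0,1.2,0.4,0.1,0,0,0,0])

```text
time: 7.35
tcp_pos: [0.6061, 0.0297, 0.1904]
orientation: [0.319, -3.082, 0.001]
wrist_force: [-57.4, -10.2, 46.3]
finger_gap: 0.137
```

```bash
python3 snap.py 3 scene
```

```text
7.4 [0.6061 0.0297 0.1901] [ 3.190e-01 -3.082e+00  1.000e-03] [-54.1 -10.   48.8] 0.13703332730925327
```

View pics/scene3z.png

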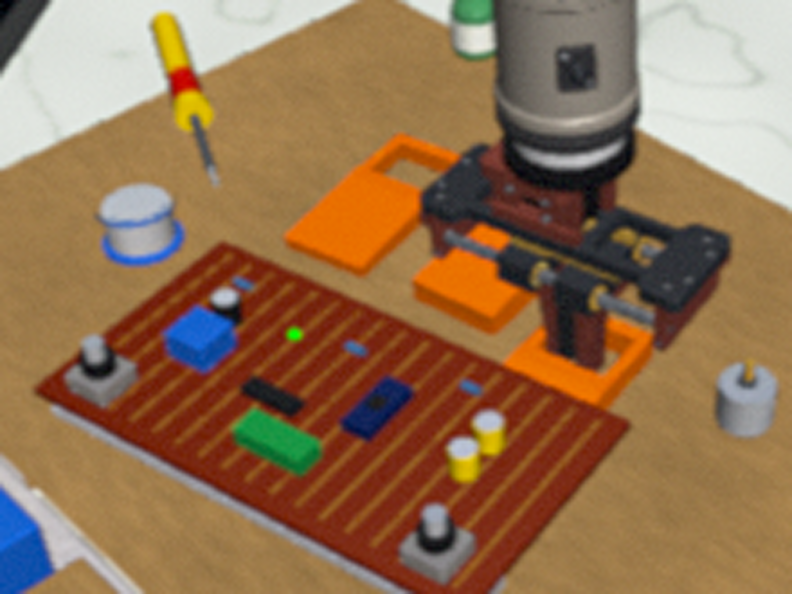

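A firm jam started at about 55 mm insertion: the force went from about 2 N to 57 N while the tool moved only slightly. I'll unload gently.

Request:
jog_arm(increments=[1.2,-0.5,-0.1,0,0,0,0,1.2,-0.5,-0.1,0,0,0,0,1.2,-0.4,-0.1,0,0,0,0,1.2,0,0,0,0,0,0])

```text
time: 7.9
tcp_pos: [0.6008, 0.0293, 0.1903]
orientation: [0.325, -3.111, 0.002]
wrist_force: [-14.8, -4.5, 2.5]
finger_gap: 0.137
```

Request:
jog_arm(increments=[1.2,-0.6,-0.1,0,0,0,0,1.2,-0.6,-0.1,0,0,0,0,1.2,0,0,0,0,0,0])

```text
time: 8.28
tcp_pos: [0.5939, 0.0296, 0.1931]
orientation: [-0.329, 3.123, 0.0]
wrist_force: [0.9, 0.9, 0.0]
finger_gap: 0.137
```

Request:
jog_arm(increments=[1.2,0,0,2,0,0,0,1.2,0,0,5,0,0,0,1.2,0,0,5,0,0,0,1.2,0,0,5,0,0,0,1.2,0,5,3,0,0,0,1.2,-3,5,0,0,0,0,1.2,-4,5,0,0,0,0,1.2,-4,5,0,0,0,0])

```text
time: 9.28
tcp_pos: [0.4843, 0.2284, 0.3946]
orientation: [-0.328, 3.122, 0.002]
wrist_force: [0.2, 0.7, -0.2]
finger_gap: 0.136
```

Request:
jog_arm(increments=[1.2,-3,5,0,0,0,0,1.2,-2,5,0,0,0,0,1.2,0,5,0,0,0,0,1.2,0,5,0,0,0,0,1.2,0,0,0,0,0,0,1.2,0,0,0,0,0,0])

```text
time: 10.02
tcp_pos: [0.4357, 0.4264, 0.3936]
orientation: [-0.328, 3.123, 0.0]
wrist_force: [0.6, -0.8, 0.8]
finger_gap: 0.139
```

```bash
python3 snap.py 4
python3 - <<'E'
from fit import *
from bench import bot
ims={n:cv2.imread(f"pics/{n}4.png")[:,:,::-1].copy() for n in("top","scene")}
a=cv2.imread("pics/top0.png").astype(int)
for g in [(.620,-.0655,.172),(.643,-.17,.25)]:
  M={n:softorange(ims[n]) for n in ims}
  O={"top":own(M["top"],"top",*g)}
  print(fitw(O,*g,.014))
print([np.round(d["xyz"],4) for d in bot.spot_point("scene","wedge_a_loop")],[np.round(d["xyz"],4) for d in bot.spot_point("top","wedge_a_loop")])
E
```

```text
10.125 [0.436  0.4254 0.3934] [-0.325  3.124 -0.   ] [-0.  -0.6 -0.2] 0.13602633905241668
(array([ 0.62175995, -0.06629467,  0.16795809,  0.00386934]), np.float64(3.7490056515742123))
(array([ 0.64470267, -0.17291397,  0.23400078, -0.00608412]), np.float64(2.0865430798923272))
[array([0.5888, 0.0276, 0.0038])] [array([5.879e-01, 2.710e-02, 1.000e-04])]
```

View pics/scene4z.png

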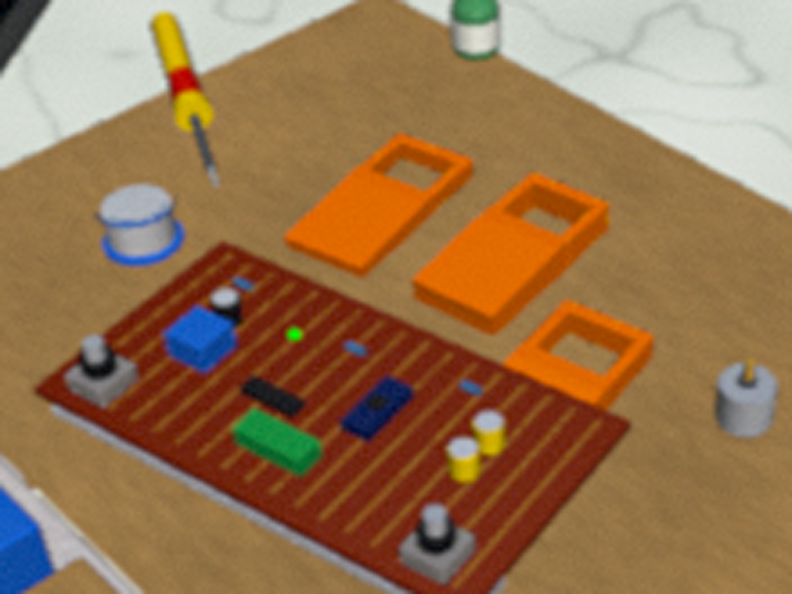

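View pics/top4z.png

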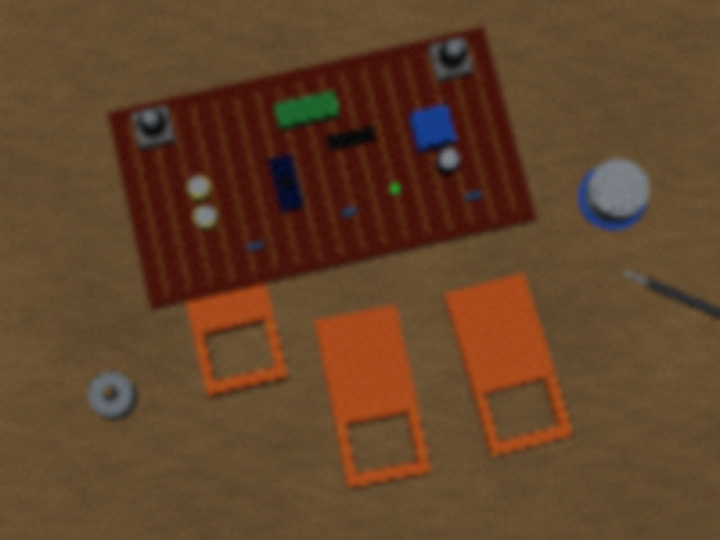

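```bash
python3 -c "
from bench import bot
print(bot.finish_job(), bot.sense()['time'])"
```

```text
the job is handed in; nothing more can be done
the job is handed in; nothing more can be done
```

I pushed the left-hand wedge (a) under the board, flat and nose first, and it jammed firmly with its nose about 56 mm in. The job was handed in at about 10 s with the arm clear of everything.

- **Jam:** the wedge slid freely at 1–3 N until about 53 mm in. The push then rose to 57 N over about 10 mm of tool travel, part of it the arm bending. It still pressed back with 15 N while I was backing off, so it advanced only a few millimetres more and stayed put. The total force at the wrist peaked at about 75 N. I did not pull on it afterwards to test it.
- **Choice of wedge:** I tried only this one. I picked it first because the camera fits put it as the medium wedge (14/20 mm) and the gap at roughly 16–18 mm. Jamming on the ramp at that depth means a gap of about 18.5 mm, where the thick wedge would go in only about 6 mm and the thin one would slip through.
- **Last camera check:** both cameras put the loop at about (0.588, 0.027), which agrees with where the fingers were. The other two wedges lie where they started, flat, with their noses about 38 mm in front of the board. The motor, spool, flux bottle and iron look undisturbed in the last pictures I viewed. The module and screwdriver were outside those views, but the arm did not go near them at low height.
- **Disagreements:** single-camera gap estimates varied widely (7–16 mm), so I relied on the force and the depth reached. The wedge thickness values in the last image fit were also meaningless, so I used only its positions.

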